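# Turn over the separated nut-butter jar in the turning stand and serve it on the trivet

## Task

The amber jar of nut butter in the turning stand has separated: push the yellow keeper blade fully home over its lid, swing the red crank right over so that the jar is upside down, and leave it so for at least two seconds. Then swing the crank all the way back so that the jar is upright again, draw the keeper fully back, lift the jar out and set it down gently, without dropping it, upright and wholly on the round blue trivet. Never let the jar touch the counter top, do not turn the cradle before the keeper is home, and leave the other things on the counter where they are.

Things in the scene. Friction and masses are not known exactly. Their poses are not given: they have to be found in the camera images.
- jar: Dark amber screw-top jar with a paper label and a white lid, 72 mm across, 100 mm tall, about 0.45 kg; the lid is the top 22 mm (78 to 100 mm up), 62 mm across, and is what to grip. Origin at the centre of its underside, z up through the lid. It starts upright in the cradle, its underside 60 mm above the counter.
- stand: Turning stand fixed to the counter: dark wooden foot 210 x 150 x 12 mm, two steel uprights 50 mm wide, 134 mm tall at its x = -82 and +82 mm, which carry the cradle. Origin on the counter at the foot's centre, straight below the pivot; its x is along the pivot axis and its -x end, with the crank, faces the robot.
- pivot (a point): Point on the cradle's horizontal pivot axis (along the stand's x), 110 mm above the counter, at the middle of the cradle, where the jar's mid-height lies.
- cradle_floor (a point): Centre of the aluminium cradle's inner floor, on which the jar stands (about 2.5 mm loose all round); 50 mm below the pivot when upright. Walls, outer face from the centre and height above this floor: +y and -y 44.5 mm, 52 mm; +x 46.5 mm, 100 mm; -x 46.5 mm, 114 mm. So grip the lid with fingers at the stand's +y and -y, and lift 120 mm before moving sideways.
- cradle (a joint): Crank angle, rad: 0 = jar upright (stop), pi = jar upside down (stop). As it grows the crank pin goes from the stand's -y side up over the top to its +y side. Stays where it is left; about 3 N at the pin.
- crank_grip (a point): Middle of the red crank pin: a round bar 14 mm in diameter, 70 mm long, parallel to the pivot axis and 85 mm from it; this point is 137 mm from the pivot towards the stand's -x. At crank angle 0 it is at pivot height on the stand's -y side. 95 mm free beneath it. The pin turns within fingers that pinch it from above.
- keeper (a joint): Travel of the keeper blade, m: 0 = fully back (lid free), 0.060 = fully home (stop), over the lid. Slides towards the stand's +x, stays where it is left, about 2 N.
- keeper_tab (a point): Centre of the top of the yellow keeper's upright tab: 14 mm along the stand's x, 30 mm along y, 32 mm tall above the flat blade (92 x 40 x 5 mm); its top is 88.5 mm above the pivot, at travel 0 122 mm and at home 62 mm from the pivot towards -x. The bridge over the blade's slot, 46 mm from the pivot, is 7 mm higher than the blade's top.
- trivet: Round blue ceramic trivet, 130 mm across, 10 mm thick, fixed. Origin at the centre of its underside on the counter. Left or right of the stand.
- slate: Black square slate, 130 x 130 x 10 mm, fixed; not a place for the jar. Origin at the centre of its underside.
- pasta_jar: Tall clear glass jar with a wooden lid, 90 mm across, 190 mm tall. Bystander. Origin at the centre of its underside.
- bean_jar: Green glass jar with a steel lid, 90 mm across, 110 mm tall. Bystander. Origin at the centre of its underside.
- honey_jar: Small light-amber honey jar with a brass lid, 60 mm across, 70 mm tall. Bystander. Origin at the centre of its underside.
- mug: White mug, 80 mm across, 80 mm tall, handle at its +y. Bystander. Origin at the centre of its underside.
- salt_bowl: Terracotta bowl, 90 mm across, 50 mm tall. Bystander. Origin at the centre of its underside.
- spatula: Wooden spatula lying flat along its x. Bystander. Origin at the centre of its underside.
- tin: Steel food tin, 74 mm across, 100 mm tall. Bystander. Origin at the centre of its underside.

How it is judged:
By the outcome, as a careful person would: the job done as asked, in the order asked, and still so for the second after the job is handed in, with the robot touching nothing.
It also fails if it takes over 72 s, if anything falls off the work surface, if the arm or the gripper's body presses on something with over 40 N, if the wrist force passes 120 N, or if a joint passes its speed limit or range.

## Robot

A 7-joint arm with a two-finger parallel gripper is mounted at the origin on the work surface. World frame = base frame: x ahead of the robot, y to its left, z up, the work surface at z = 0. Lengths are in m, angles in degrees, forces in N, time in s.
With the tool pointing down it reaches from about 0.425 to 0.875 m from the base axis. Payload 4.7 kg.
Tool frame: the origin (TCP) lies at the very end of the fingers, on their centre line; the grasp point (between the pads) lies 19 mm behind it; z points along the fingers, y is the line along which they close (so a half turn about z gives the same grasp; the last joint's range is limited). The gripper opens to 87 mm and grips with 3 to 60 N. Pads are 19 mm wide; open, the fingers measure 117 mm over their backs; the gripper's body (75 mm by 190 mm) begins 51 mm behind the grasp point.
Start: joints at [-72.072, 18.392, -4.016, 83.108, 1.295, 78.541, -3.26], TCP at [0.191, 0.621, 0.223] pointing down, gripper open.
Joint ranges: [-163.93, 163.93], [-17.29, 119.83], [-79.2, 71.16], [3.27, 140.29], [-89.18, 269.18], [5.43, 117.66], [-154.24, 154.24]. Speed limits (degrees/s): [147.25, 147.25, 180, 180, 180, 180, 180].

## Interface

Orientations are given as [roll, pitch, yaw] about the fixed x, y, z axes, in that order (R = Rz(yaw) Ry(pitch) Rx(roll)).
In Python, from cell import get_obs, cams, ticket, finder gives the robot as it stands.
- The arm moves only by the shell command python3 -m creep 'ROWS' [FORCE]. ROWS is text: rows parted by semicolons, each of 5 numbers parted by spaces: the shift along the world's x, y, z in m, then the turn about the world's z in degrees, then the finger opening in m, from 0 to 0.087. A call has 1 to 8 rows; each row shifts and turns the commanded pose from where the row before left it; what a row does not reach is not made up. A row lasts 1/8 s, in which the tool goes at most 62.5 mm and 10.7 degrees, less where a joint would pass 70% of its speed; a pose out of reach is approached as far as the arm can. A call with a gripper value outside its range is refused whole. The fingers move at their own pace and stop on an object; FORCE is the grip in N (left out, the last holds). Time passes only in rows, so rows that do not move let the fingers close. It gives the time, the measured TCP pose, the force, the opening and the grip force at its end, in the units of the state.
- get_obs(): the state, without advancing time (a new reading comes with each control period).
- cams.read_camera(name): name is "scene" or "top" or "wrist"; returns the picture (480x640x3 uint8, red, green, blue); there is no depth.
- cams.calibration(name): a dict with "fx", "fy", "cx", "cy" (pixels), "extrinsics" (4x4, takes a point from world to camera coordinates). Camera axes: x right, y down, z forward; pixel columns grow to the right and rows downward; lengths in m; the calibration is good to about 2 mm. A picture is of the moment at which its call begins: read the wrist's pose just before it. calibration takes no time and is no camera call; for the wrist camera it gives the pose at the moment of the call.
- ticket.sign_off(): hands the job in; it is judged then, once.
Trained networks look in the newest picture that a camera, given by its name, has taken for a name from the list of things; names that differ only in an ending like _2 or _b are one class to them, and where a whole thing is asked for, a point or a joint stands for the part that bears it (a point fixed in the world has none). Each returns a list of dicts, best first, with "p" (0 to 1); they miss things now and then, are a little off and sometimes report something else, mostly with a low value. They report only what shows in the picture. A call takes as long as a camera call.
- finder.masks_of(name, camera): "mask" (480x640 bool, what is visible of it) and "xy" ([column, row] in pixels, amid what is visible of it).
- finder.tip_of(name, camera): "xy" ([column, row] in pixels: a listed point, or the origin of a listed thing).
The state is a dict: "time_s": time; "qpos": joint angles; "joint_velocities": joint speeds; "effort": joint torques, N m; "tool_pos": TCP position; "tool_rot": TCP orientation; "force": force on the tool from outside, world axes, zero at the start; "wrist_torque": the same for the moment, N m; "grip_width": finger opening in m; "grasp_force": force on a finger pad.
Only numpy, scipy, OpenCV 4.12 (cv2) and the standard library are available. Lean on these libraries where they do the work, as an engineer would, in place of code of your own. Each camera call takes 0.05 s, during which the arm holds its last target. There are 200 camera calls.

## Working session

There is one attempt and no reset: what is moved stays moved. The work goes in short steps, Python scripts to look and compute and a shell command to move; the robot and the scene stay as the last step left them, time stands still between calls to the robot, and variables do not carry over. Pictures are saved under pics/ and viewed, at most 10 in all, crops included, and the job is handed in when it is done.

```bash
mkdir -p pics
cat > h.py <<'E'
import numpy as np, cv2
from cell import get_obs, cams, ticket, finder
def ray(cal,xy):
    E=np.array(cal["extrinsics"]);R=E[:3,:3];t=E[:3,3]
    d=R.T@np.array([(xy[0]-cal["cx"])/cal["fx"],(xy[1]-cal["cy"])/cal["fy"],1])
    return -R.T@t,d/np.linalg.norm(d)
def onz(cal,xy,z):
    o,d=ray(cal,xy);return o+d*(z-o[2])/d[2]
def tri(rs):
    A=sum(np.eye(3)-np.outer(d,d) for o,d in rs);b=sum((np.eye(3)-np.outer(d,d))@o for o,d in rs)
    p=np.linalg.solve(A,b);return p,max(np.linalg.norm(np.cross(p-o,d)) for o,d in rs)
def proj(cal,p):
    q=np.array(cal["extrinsics"])@np.append(p,1);return np.array([q[0]/q[2]*cal["fx"]+cal["cx"],q[1]/q[2]*cal["fy"]+cal["cy"]])
def snap(c,f=None):
    im=cams.read_camera(c)
    if f: cv2.imwrite(f,cv2.cvtColor(im,cv2.COLOR_RGB2BGR))
    return im
E
python3 - <<'E'
from h import *
np.set_printoptions(precision=4,suppress=True)
ims={c:snap(c) for c in("scene","top")}
cv2.imwrite("pics/a.png",cv2.resize(cv2.cvtColor(np.vstack([ims["scene"],ims["top"]]),cv2.COLOR_RGB2BGR),None,fx=.62,fy=.62,interpolation=cv2.INTER_AREA))
cal={c:cams.calibration(c) for c in ims}
for n in["crank_grip","keeper_tab","pivot","cradle_floor","stand","jar","trivet","slate"]:
    rs=[]
    for c in ims:
        r=finder.tip_of(n,c)[:2]
        print(n,c,[(np.round(q["xy"],1),round(q["p"],2)) for q in r])
        if r: rs.append(ray(cal[c],r[0]["xy"]))
    if len(rs)==2: print("   ",*tri(rs))
print(get_obs())
for n in["pasta_jar","bean_jar","honey_jar","mug","salt_bowl","spatula","tin"]:
    r=finder.tip_of(n,"top")[:1]
    if r: print(n,r[0]["p"],onz(cal["top"],r[0]["xy"],0))
E
```

```text
crank_grip scene [(array([302. , 236.8]), 0.56)]
crank_grip top [(array([346.1, 255. ]), 0.97)]
    [ 0.4656 -0.0698  0.1085] 0.005932352131728339
keeper_tab scene [(array([329.1, 220. ]), 0.68)]
keeper_tab top [(array([316.1, 244.9]), 0.85)]
    [0.4821 0.0183 0.2005] 0.0070115186146344904
pivot scene [(array([320.8, 271.9]), 0.82), (array([177.4, 265.6]), 0.49)]
pivot top [(array([322. , 208.3]), 0.82), (array([415.3, 248.4]), 0.21)]
    [0.6063 0.0142 0.113 ] 0.00204395346811589
cradle_floor scene [(array([319.5, 284.9]), 0.93), (array([320.6, 274.9]), 0.68)]
cradle_floor top [(array([321.5, 212.9]), 0.92)]
    [0.6039 0.0131 0.0592] 0.0014015050840633146
stand scene [(array([315.1, 301.6]), 0.89)]
stand top [(array([320.1, 215.2]), 0.56)]
    [ 0.6112  0.0102 -0.0035] 0.01015884241213748
jar scene [(array([320.1, 283.7]), 0.62)]
jar top [(array([322.6, 211.9]), 0.67)]
    [0.6053 0.0123 0.0654] 0.0014276947509433138
trivet scene [(array([234.4, 262.5]), 0.7)]
trivet top [(array([415.7, 246.6]), 0.85)]
    [ 0.509  -0.2945 -0.0048] 0.002669156567255946
slate scene [(array([424.4, 
[... 172 characters left out ...]
3.106 ,   1.2961,  78.5418,
        -3.2586]), 'joint_velocities': array([-0.0783, -0.0203, -0.0515,  0.0044, -0.033 , -0.1023,  0.042 ]), 'effort': array([  0.001 , -49.1096,  -0.4028, -31.2773,  -0.0638,   0.0336,
         0.    ]), 'tool_pos': array([0.1914, 0.6212, 0.2226]), 'tool_rot': array([179.9918,   0.0041, 162.8811]), 'force': array([-0.2965,  0.3032,  0.1138]), 'wrist_torque': array([ 0.0439,  0.0146, -0.0539]), 'grasp_force': 0.0, 'grip_width': 0.08704709905421168}
pasta_jar 0.87 [ 0.5608 -0.4627  0.    ]
bean_jar 0.79 [ 0.7087 -0.2561  0.    ]
honey_jar 0.73 [0.6773 0.2745 0.    ]
mug 0.93 [0.37   0.1671 0.    ]
spatula 0.63 [0.473  0.4489 0.    ]
tin 0.8 [0.6455 0.369  0.    ]
```

View pics/a.png

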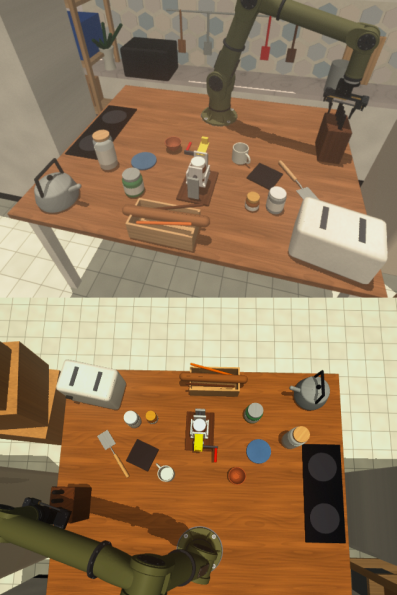

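The scene shows the stand mid-table with its crank towards the robot (full-size top-image pin at about 346,255, jar at 322,212). The trivet is to the robot's right at (415,247) and the slate to its left at (232,252). Stand yaw is about 0. Next I move above the stand to refine with the wrist camera.

```bash
python3 -m creep '0 0 0.05 4.3 0.087;0 0 0.05 4.3 0.087;0 0 0.05 4.3 0.087;0.024 -0.048 0.02 4.2 0.087;0.024 -0.048 0 0 0.087;0.024 -0.048 0 0 0.087;0.024 -0.048 0 0 0.087;0.024 -0.048 0 0 0.087' && python3 -m creep '0.024 -0.048 0 0 0.087;0.024 -0.048 0 0 0.087;0.024 -0.048 0 0 0.087;0.024 -0.048 0 0 0.087;0.024 -0.048 0 0 0.087;0.024 -0.048 0 0 0.087;0.024 -0.048 0 0 0.087;0.02 -0.04 0 0 0.087'
python3 - <<'E'
from h import *
print(get_obs()["tool_pos"],get_obs()["tool_rot"],get_obs()["time_s"])
E
```

```text
time_s: 2.25
tool_pos: [0.3121, 0.3794, 0.3928]
tool_rot: [180.0, 0.0, 180.0]
force: [2.0, 0.5, 0.3]
grip_width: 0.087
grasp_force: 0.0
time_s: 3.25
tool_pos: [0.4999, 0.0029, 0.3929]
tool_rot: [180.0, 0.1, 179.9]
force: [0.8, 0.7, -0.0]
grip_width: 0.0867
grasp_force: 0.0
[0.49987605 0.00292045 0.39294165] [1.79975862e+02 5.78416156e-02 1.79907355e+02] 3.25
```

```bash
cat > look.py <<'E'
from h import *
import sys,pickle
tag=sys.argv[1]
get_obs();cal=cams.calibration("wrist");snap("wrist",f"pics/{tag}.png")
out={}
for n in["crank_grip","keeper_tab","pivot","cradle_floor","jar","stand","trivet"]:
    r=finder.tip_of(n,"wrist")
    if r and r[0]["p"]>.4: out[n]=(ray(cal,r[0]["xy"]),r[0]["xy"],r[0]["p"]);print(n,np.round(r[0]["xy"],1),round(r[0]["p"],2))
pickle.dump(out,open(tag+".pkl","wb"))
E
python3 look.py w1; python3 -m creep '0 -0.05 0 0 0.087;0 -0.05 0 0 0.087;0 0 0 0 0.087;0 0 0 0 0.087' ; python3 look.py w2; python3 -m creep '-0.02 0.05 0.03 0 0.087;-0.02 0.05 0.03 0 0.087;-0.02 0 0 0 0.087;-0.01 0 0 0 0.087;0 0 0 0 0.087'; python3 look.py w3
python3 - <<'E'
from h import *
import pickle
np.set_printoptions(precision=4,suppress=True)
P=[pickle.load(open(f"w{i}.pkl","rb")) for i in(1,2,3)]
for n in["crank_grip","keeper_tab","pivot","cradle_floor","jar","stand","trivet"]:
    rs=[p[n][0] for p in P if n in p]
    if len(rs)>1: print(n,len(rs),*tri(rs))
E
```

```text
crank_grip [268.8 171.4] 0.62
keeper_tab [335.5 197.8] 0.91
pivot [518.3 169.6] 0.43
jar [332.2 263.1] 0.78
stand [330.4 250.3] 0.55
trivet [142.5 187.9] 0.77
time_s: 4.15
tool_pos: [0.4994, -0.0933, 0.3926]
tool_rot: [179.9, 0.0, -179.9]
force: [0.9, 0.6, -0.8]
grip_width: 0.0874
grasp_force: 0.0
crank_grip [343.8 174.5] 0.7
keeper_tab [425.1 204.3] 0.8
jar [395.8 262.2] 0.94
stand [389.1 247.2] 0.74
trivet [201.2 188.4] 0.78
time_s: 5.18
tool_pos: [0.4292, 0.0045, 0.4526]
tool_rot: [180.0, 0.0, 179.9]
force: [1.1, -0.9, 0.1]
grip_width: 0.0871
grasp_force: 0.0
crank_grip [276.4 215. ] 0.81
keeper_tab [333.7 245.9] 0.66
jar [335.4 285.7] 0.72
stand [329.7 273.7] 0.61
trivet [162.7 221.9] 0.89
crank_grip 3 [ 0.4659 -0.0694  0.1135] 0.00183358216136706
keeper_tab 3 [0.4866 0.0147 0.1958] 0.003293572518897278
jar 3 [0.6121 0.0181 0.0558] 0.004917291940994189
stand 3 [0.5984 0.0117 0.0302] 0.0031769591454426224
trivet 3 [ 0.5024 -0.2927  0.0107] 0.0017917520266745057
```

View pics/w1.png

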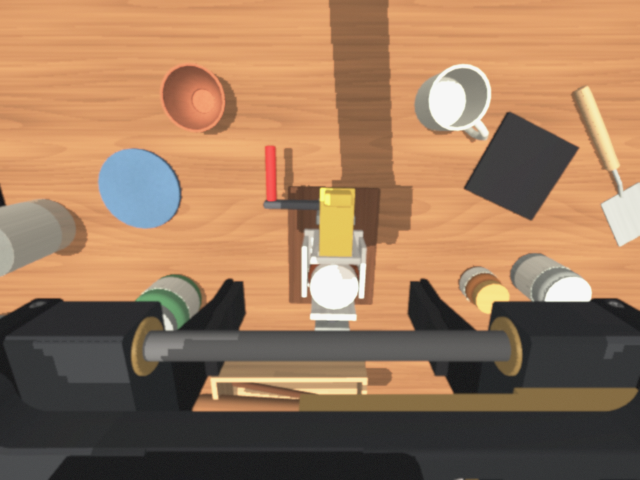

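Run:
```python
from h import *
np.set_printoptions(precision=4,suppress=True)
cal=cams.calibration("wrist");im=snap("wrist")
ct=cams.calibration("top");it=snap("top")
def blob(im,lo,hi,roi):
    h=cv2.cvtColor(im,cv2.COLOR_RGB2HSV);m=cv2.inRange(h,np.array(lo),np.array(hi))
    k=np.zeros_like(m);k[roi[1]:roi[3],roi[0]:roi[2]]=255;m&=k
    n,l,s,c=cv2.connectedComponentsWithStats(m);i=1+np.argmax(s[1:,4]);return l==i,c[i],s[i]
w=proj(cal,[.466,-.07,.113]).astype(int)
m,c,s=blob(im,(0,170,80),(6,255,255),(w[0]-40,w[1]-60,w[0]+40,w[1]+60));print("red",c,s)
ys,xs=np.nonzero(m);P=np.array([onz(cal,(x,y),.114)[:2] for x,y in zip(xs,ys)])
u,S,V=np.linalg.svd(P-P.mean(0));print("pin centre",P.mean(0),"yaw",np.degrees(np.arctan(V[0][1]/V[0][0])),np.ptp(P,axis=0))
w=proj(cal,[.545,.015,.16]).astype(int)
m,c,s=blob(im,(20,150,80),(32,255,255),(w[0]-60,w[1]-70,w[0]+60,w[1]+70));print("yellow",c,s)
ys,xs=np.nonzero(m)
for y in range(ys.min(),ys.max()+1,5):
    r=xs[ys==y];print(y,r.min(),r.max(),onz(cal,(r.min(),y),.166)[:2],onz(cal,(r.max()+1,y),.166)[:2])
w=proj(cal,[.605,.013,.16]).astype(int)
m,c,s=blob(im,(0,0,170),(180,50,255),(w[0]-45,w[1]-45,w[0]+45,w[1]+45));print("lid",c,s)
ys,xs=np.nonzero(m);P=np.array([onz(cal,(x,y),.16)[:2] for x,y in zip(xs,ys)]);print(P.mean(0),P.min(0),P.max(0))
cv2.imwrite("pics/c.png",cv2.resize(cv2.cvtColor(im,cv2.COLOR_RGB2BGR)[150:350,200:460],None,fx=3,fy=3))
```

```text
red [278.1166 214.7175] [274 193   9  45 223]
pin centre [ 0.4652 -0.0666] yaw -1.1000306671043396 [0.0684 0.0123]
yellow [335.7169 241.992 ] [320 233  29  31 498]
233 321 348 [ 0.4784 -0.001 ] [0.4784 0.0376]
238 320 348 [ 0.4856 -0.0024] [0.4857 0.0378]
243 323 348 [0.4929 0.0017] [0.493  0.0379]
248 324 346 [0.5003 0.0031] [0.5003 0.0353]
253 341 345 [0.5078 0.027 ] [0.5078 0.034 ]
258 344 345 [0.5153 0.0313] [0.5153 0.0341]
263 345 345 [0.5228 0.0328] [0.5228 0.0342]
lid [330.6514 302.1342] [ 304  267   56   64 2332]
[0.5884 0.0128] [ 0.5314 -0.0276] [0.6357 0.0544]
```

View pics/c.png

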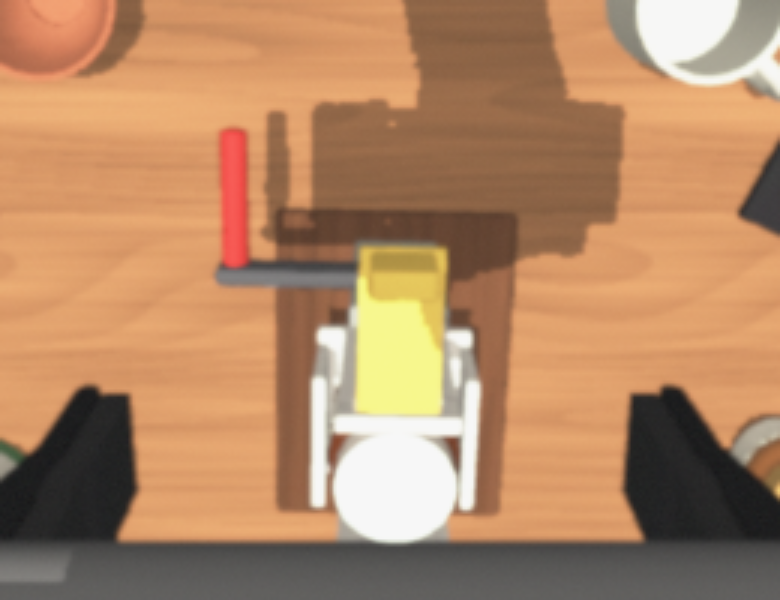

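The zoomed wrist picture shows the lid at about (332,313), the yellow blade fully back, the pin upright at (278,215), and a stand yaw of about −1.3°. Everything agrees with a pivot at (0.605, 0.0135). Next I push the tab from behind with closed fingers.

```bash
python3 -m creep '0.021 0.0125 -0.05 -1.3 0;0 0 -0.05 0 0;0 0 -0.05 0 0;0 0 -0.05 0 0;0 0 -0.04 0 0;0 0 -0.032 0 0;0 0 0 0 0;0 0 0 0 0' 15
```

```text
time_s: 6.68
tool_pos: [0.4513, 0.0178, 0.1819]
tool_rot: [180.0, 0.1, 178.7]
force: [0.9, 1.1, -0.2]
grip_width: 0.0151
grasp_force: 0.0
```

```bash
python3 -m creep '0.008 0 0 0 0;0.01 0 0 0 0;0.01 0 0 0 0;0.01 -0.001 0 0 0;0.01 0 0 0 0;0.01 -0.001 0 0 0;0.01 0 0 0 0;0 0 0 0 0';python3 - <<'E'
from h import *
snap("wrist","pics/d.png");print(finder.tip_of("keeper_tab","wrist")[:1])
E
```

```text
time_s: 7.68
tool_pos: [0.5193, 0.0153, 0.1804]
tool_rot: [-179.9, 0.0, 178.7]
force: [-0.1, -0.0, 0.1]
grip_width: 0.0005
grasp_force: 0.0
[]
```

View pics/d.png

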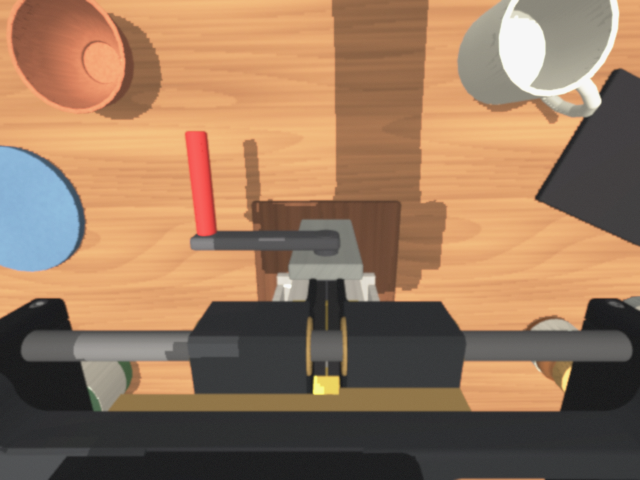

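The yellow tab shows in front of the fingers (326,385), so the blade is moving. I push on in small steps until the stop.

```bash
python3 -m creep '0.004 0 0 0 0;0.003 0 0 0 0;0 0 0 0 0'; python3 -m creep '0.003 0 0 0 0;0.003 0 0 0 0;0 0 0 0 0'
```

```text
time_s: 8.15
tool_pos: [0.5256, 0.0155, 0.1806]
tool_rot: [-180.0, 0.0, 178.7]
force: [0.3, -0.7, -0.4]
grip_width: 0.0006
grasp_force: 0.2
time_s: 8.52
tool_pos: [0.527, 0.0156, 0.1804]
tool_rot: [180.0, -0.6, 178.7]
force: [-14.1, -1.6, 10.6]
grip_width: 0.0007
grasp_force: 7.4
```

```bash
python3 -m creep '-0.015 0 0 0 0;-0.01 0 0.03 0 0.05;-0.02 -0.04 0 0 0.05;-0.026 -0.0445 0 0 0.05;0 0 0 0 0.05;0 0 -0.03 0 0.05;0 0 0 0 0.05;0 0 0 0 0.05';python3 - <<'E'
from h import *
np.set_printoptions(precision=4,suppress=True)
im=snap("wrist");cal=cams.calibration("wrist")
t=snap("top");s=snap("scene");rs=[]
for c in("top","scene"):
    r=finder.tip_of("keeper_tab",c)[:1];print(r)
    if r: rs.append(ray(cams.calibration(c),r[0]["xy"]))
if len(rs)==2: print(tri(rs))
big=np.hstack([cv2.resize(s[180:320,250:390],(400,400)),cv2.resize(t[150:290,260:400],(400,400))])
cv2.imwrite("pics/e.png",cv2.cvtColor(big,cv2.COLOR_RGB2BGR))
E
```

```text
time_s: 9.52
tool_pos: [0.4611, -0.0682, 0.1813]
tool_rot: [-180.0, 0.1, 178.7]
force: [0.3, -0.1, 0.7]
grip_width: 0.0494
grasp_force: 0.0
[{'xy': [318.7, 221.3], 'p': 0.92}]
[{'xy': [324.9, 232.6], 'p': 0.9}]
(array([0.5484, 0.0169, 0.2069]), np.float64(0.0023865257195826955))
```

View pics/e.png

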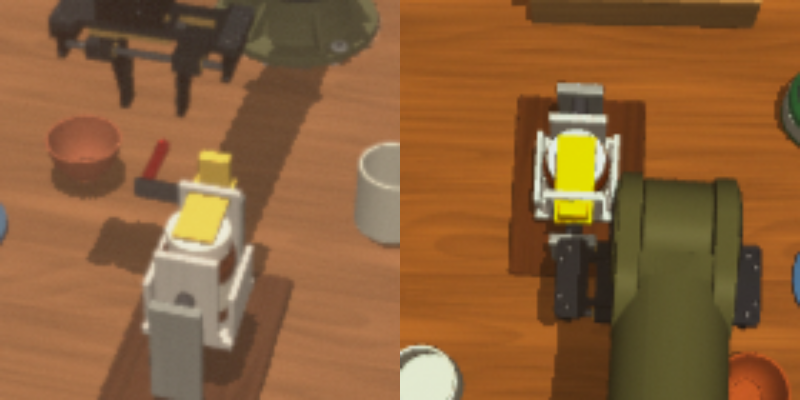

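Both views show the blade over the lid (left crop 200,218; right crop 575,170). The tab triangulates about 60 mm further along, so the keeper is home. Next I grip the crank pin.

```bash
python3 -m creep '0 -0.0005 -0.03 0 0.05;0 0 -0.03 0 0.05;0 0 -0.028 0 0.05;0 0 0 0 0.03;0 0 0 0 0.022;0 0 0 0 0.0;0 0 0 0 0;0 0 0 0 0' 15
```

```text
time_s: 10.78
tool_pos: [0.4609, -0.069, 0.0933]
tool_rot: [180.0, 0.1, 178.7]
force: [-0.9, 0.7, 3.7]
grip_width: 0.0132
grasp_force: 15.0
```

```bash
python3 -m creep '0 0.0013 0.0148 0 0;0 0.0038 0.0143 0 0;0 0.0063 0.0134 0 0;0 0.0085 0.0121 0 0;0.0003 0.0105 0.0105 0 0;0.0003 0.0121 0.0085 0 0;0 0 0 0 0' 20; python3 -m creep '0.0003 0.0134 0.0063 0 0;0.0003 0.0143 0.0038 0 0;0.0003 0.0148 0.0013 0 0;0.0003 0.0148 -0.0013 0 0;0.0003 0.0143 -0.0038 0 0;0.0003 0.0134 -0.0063 0 0;0 0 0 0 0'
```

```text
time_s: 11.65
tool_pos: [0.4619, -0.0313, 0.1699]
tool_rot: [-179.7, 0.1, 178.6]
force: [-2.7, -10.8, 14.8]
grip_width: 0.0138
grasp_force: 20.0
time_s: 12.52
tool_pos: [0.4643, 0.0584, 0.1679]
tool_rot: [180.0, 0.2, 178.7]
force: [5.2, -0.0, 2.0]
grip_width: 0.0133
grasp_force: 20.0
```

```bash
python3 -m creep '0.0003 0.0121 -0.0085 0 0;0.0003 0.0105 -0.0105 0 0;0 0.0085 -0.0121 0 0;0 0.0063 -0.0134 0 0;0 0.0038 -0.0143 0 0;0 0.0013 -0.0148 0 0;0 0 0 0 0'
```

```text
time_s: 13.4
tool_pos: [0.4651, 0.1009, 0.0928]
tool_rot: [179.9, 0.2, 178.6]
force: [7.4, 0.2, -3.8]
grip_width: 0.0131
grasp_force: 20.1
```

```bash
python3 -m creep '0 0 -0.004 0 0;0 0 -0.002 0 0;0 0 0 0 0'
python3 - <<'E'
from h import *
s=snap("scene");t=snap("top")
big=np.hstack([cv2.resize(s[180:320,250:390],(400,400)),cv2.resize(t[150:290,260:400],(400,400))])
cv2.imwrite("pics/f.png",cv2.cvtColor(big,cv2.COLOR_RGB2BGR))
E
```

```text
time_s: 13.78
tool_pos: [0.4651, 0.101, 0.0877]
tool_rot: [179.9, 0.2, 178.7]
force: [5.6, -0.5, 1.8]
grip_width: 0.0131
grasp_force: 19.9
```

View pics/f.png

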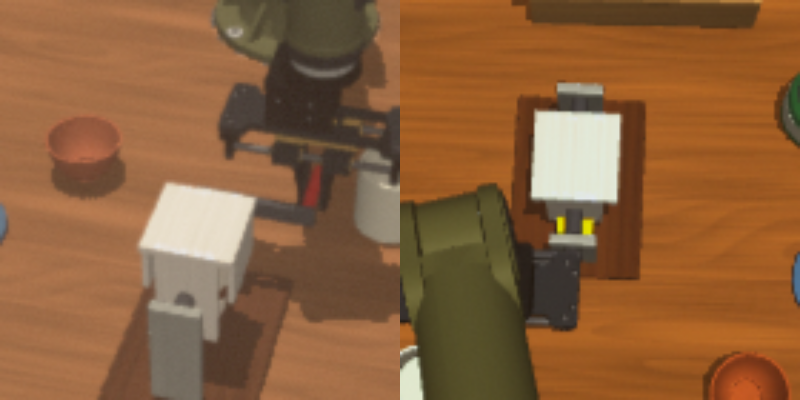

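The cradle is upside down with its floor on top in both crops (200,220 and 575,155). I check that it rests on the stop, then wait.

```bash
python3 -m creep '0 0 -0.003 0 0;0 0 0 0 0';  python3 -m creep '0 0 -0.003 0 0;0 0 0 0 0'
```

```text
time_s: 14.12
tool_pos: [0.4653, 0.1011, 0.0868]
tool_rot: [179.9, 0.2, 178.6]
force: [0.5, -2.3, 17.8]
grip_width: 0.0131
grasp_force: 18.6
time_s: 14.38
tool_pos: [0.4657, 0.1011, 0.0844]
tool_rot: [179.8, 0.2, 178.6]
force: [0.2, -2.6, 21.2]
grip_width: 0.0119
grasp_force: 18.5
```

```bash
python3 -m creep '0 0 0.003 0 0.03;0 0 0 0 0.03;0 0 0.007 0 0.03;0 0 0 0 0.03;0 0 0 0 0.03;0 0 0 0 0.03;0 0 0 0 0.03;0 0 0 0 0.03'; python3 -m creep '0 0 0 0 0.03;0 0 0 0 0.03;0 0 0 0 0.03;0 0 0 0 0.03;0 0 0 0 0.03;0 0 0 0 0.03;0 0 0 0 0.03;0 0 0 0 0.03'; python3 -m creep '0 0 0 0 0;0 0 0 0 0;0 0 0 0 0;0 0 0 0 0;0 0 0 0 0;0 0 0 0 0;0 0 0 0 0' 20
```

```text
time_s: 15.38
tool_pos: [0.4633, 0.1007, 0.0905]
tool_rot: [180.0, -0.0, 178.7]
force: [-0.3, -0.2, -0.1]
grip_width: 0.0299
grasp_force: 0.0
time_s: 16.38
tool_pos: [0.4633, 0.1007, 0.0906]
tool_rot: [180.0, 0.0, 178.7]
force: [1.3, -0.5, 0.0]
grip_width: 0.0301
grasp_force: 0.0
time_s: 17.25
tool_pos: [0.4634, 0.101, 0.0906]
tool_rot: [180.0, 0.0, 178.7]
force: [0.2, 3.1, -0.8]
grip_width: 0.013
grasp_force: 20.0
```

The crank has rested at the stop for over 3 s. I swing it back.

```bash
python3 -m creep '0 -0.0013 0.0148 0 0;0 -0.0038 0.0143 0 0;0 -0.0063 0.0134 0 0;0 -0.0085 0.0121 0 0;-0.0003 -0.0105 0.0105 0 0;-0.0003 -0.0121 0.0085 0 0;0 0 0 0 0'; python3 -m creep '-0.0003 -0.0134 0.0063 0 0;-0.0003 -0.0143 0.0038 0 0;-0.0003 -0.0148 0.0013 0 0;-0.0003 -0.0148 -0.0013 0 0;-0.0003 -0.0143 -0.0038 0 0;-0.0003 -0.0134 -0.0063 0 0;0 0 0 0 0'; python3 -m creep '-0.0003 -0.0121 -0.0085 0 0;-0.0003 -0.0105 -0.0105 0 0;0 -0.0085 -0.0121 0 0;0 -0.0063 -0.0134 0 0;0 -0.0038 -0.0143 0 0;0 -0.0013 -0.0148 0 0;0 0 0 0 0'
```

```text
time_s: 18.12
tool_pos: [0.4626, 0.0619, 0.1682]
tool_rot: [179.5, 0.0, 178.7]
force: [-7.7, 8.7, 17.8]
grip_width: 0.0133
grasp_force: 20.0
time_s: 19.0
tool_pos: [0.4604, -0.0292, 0.1637]
tool_rot: [-179.9, -0.1, 178.5]
force: [-1.0, -1.8, 0.4]
grip_width: 0.0134
grasp_force: 20.0
time_s: 19.88
tool_pos: [0.4596, -0.069, 0.0893]
tool_rot: [-180.0, -0.1, 178.7]
force: [0.0, 4.9, -1.7]
grip_width: 0.0129
grasp_force: 20.1
```

```bash
python3 -m creep '0 0 -0.003 0 0;0 0 0 0 0';  python3 -m creep '0 0 -0.003 0 0;0 0 0 0 0'
```

```text
time_s: 20.12
tool_pos: [0.4596, -0.069, 0.0874]
tool_rot: [180.0, -0.1, 178.7]
force: [-3.6, 4.1, -0.7]
grip_width: 0.0127
grasp_force: 19.9
time_s: 20.38
tool_pos: [0.4598, -0.069, 0.0859]
tool_rot: [179.9, -0.1, 178.7]
force: [-7.0, 5.3, 12.9]
grip_width: 0.0126
grasp_force: 19.1
```

```bash
python3 -m creep '0 0 -0.002 0 0;0 0 0 0 0';  python3 -m creep '0 0 0.003 0 0.04;0 0 0 0 0.05;0 0 0.03 0 0.05;0 0 0.05 0 0.05;0 0 0.05 0 0.05;0 0 0 0 0.05'
python3 - <<'E'
from h import *
np.set_printoptions(precision=4,suppress=True)
s=snap("scene");t=snap("top");w=snap("wrist");cw=cams.calibration("wrist")
for n in("keeper_tab","crank_grip","pivot","jar"):
  rs=[]
  for c in("top","scene"):
    r=finder.tip_of(n,c)[:1]
    if r: rs.append(ray(cams.calibration(c),r[0]["xy"]))
  if len(rs)==2: print(n,*tri(rs))
big=np.hstack([cv2.resize(s[180:320,250:390],(400,400)),cv2.resize(w[120:400,180:460],(400,400))])
cv2.imwrite("pics/g.png",cv2.cvtColor(big,cv2.COLOR_RGB2BGR))
E
```

```text
time_s: 20.62
tool_pos: [0.4605, -0.069, 0.0848]
tool_rot: [179.9, -0.0, 178.7]
force: [-8.9, 5.2, 18.6]
grip_width: 0.0123
grasp_force: 18.7
time_s: 21.38
tool_pos: [0.4634, -0.0703, 0.2194]
tool_rot: [180.0, 0.5, 178.6]
force: [0.3, -0.7, -0.9]
grip_width: 0.0494
grasp_force: 0.0
keeper_tab [0.5474 0.0135 0.1942] 0.0039882748844224224
crank_grip [0.4187 0.0406 0.1281] 0.12436226664329067
pivot [0.6072 0.0093 0.1047] 0.0006654012264014793
jar [0.6067 0.0142 0.063 ] 0.004861758191466289
```

View pics/g.png

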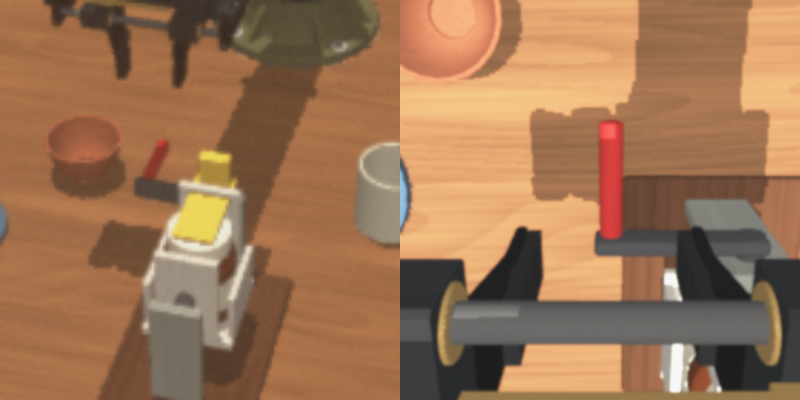

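Upright again with the keeper still home (left crop 200,215). Now the closed fingers go over the tab to draw the keeper back.

```bash
python3 -m creep '0.03 0.03 0.01 0 0;0.04 0.03 0 0 0;0.042 0.025 0 0 0;0 0 0 0 0;0 0 0 0 0;0 0 0 0 0' 15; python3 -m creep '0 0 -0.02 0 0;0 0 -0.015 0 0;0 0 -0.01 0 0;0 0 0 0 0'
```

```text
time_s: 22.68
tool_pos: [0.5717, 0.0145, 0.2259]
tool_rot: [180.0, 0.0, 178.6]
force: [-0.2, 0.1, 0.4]
grip_width: 0.0025
grasp_force: 0.0
time_s: 23.18
tool_pos: [0.5717, 0.0156, 0.1799]
tool_rot: [-180.0, -0.1, 178.7]
force: [-0.1, 0.7, -0.9]
grip_width: 0.0006
grasp_force: 0.0
```

```bash
python3 -m creep '-0.008 0 0.001 0 0;-0.01 0 0 0 0;-0.01 0.0005 0 0 0;-0.01 0 0 0 0;-0.01 0.0005 0 0 0;-0.01 0 0 0 0;-0.008 0 0 0 0;0 0 0 0 0'; python3 -m creep '-0.004 0 0 0 0;0 0 0 0 0';python3 -m creep '-0.003 0 0 0 0;0 0 0 0 0'
```

```text
time_s: 24.18
tool_pos: [0.5053, 0.0169, 0.1813]
tool_rot: [180.0, -0.1, 178.7]
force: [0.1, -0.6, -0.4]
grip_width: 0.0003
grasp_force: 0.0
time_s: 24.42
tool_pos: [0.5031, 0.0168, 0.1815]
tool_rot: [180.0, 0.1, 178.7]
force: [3.3, -0.9, -3.1]
grip_width: 0.0003
grasp_force: 2.1
time_s: 24.68
tool_pos: [0.503, 0.0168, 0.1818]
tool_rot: [-180.0, 0.5, 178.7]
force: [13.1, 0.6, -7.4]
grip_width: 0.0007
grasp_force: 6.3
```

```bash
python3 -m creep '0.006 0 0 0 0.087;-0.001 0 0.05 0 0.087;-0.02 0 0.06 0 0.087;-0.02 -0.03 0.06 0 0.087;-0.02 -0.02 0.05 0 0.087;0 0 0.03 0 0.087;0 0 0 0 0.087;0 0 0 0 0.087'
python3 - <<'E'
from h import *
np.set_printoptions(precision=4,suppress=True)
cal=cams.calibration("wrist");im=snap("wrist");t=snap("top");ct=cams.calibration("top")
h=cv2.cvtColor(im,cv2.COLOR_RGB2HSV)
print(get_obs()["tool_pos"])
def ell(img,cal,lo,hi,p,r,z,name):
    w=proj(cal,p).astype(int);hh=cv2.cvtColor(img,cv2.COLOR_RGB2HSV);m=cv2.inRange(hh,np.array(lo),np.array(hi))
    k=np.zeros_like(m);cv2.circle(k,tuple(map(int,w)),r,255,-1);m&=k
    cs,_=cv2.findContours(m,cv2.RETR_EXTERNAL,cv2.CHAIN_APPROX_NONE);c=max(cs,key=cv2.contourArea)
    P=np.array([onz(cal,q[0]+0.,z)[:2] for q in c],dtype=np.float32)
    (cc,d,a)=cv2.fitEllipse(P);print(name,"px",w,"ellipse c",np.array(cc),"d",d,"minrect",cv2.minAreaRect(P))
ell(im,cal,(90,80,40),(125,255,255),[.505,-.293,.01],90,.01,"trivet w")
ell(t,ct,(90,80,40),(125,255,255),[.505,-.293,.01],45,.01,"trivet t")
# lid via Hough
w=proj(cal,[.606,.0135,.16]);print("lid expected",w)
g=cv2.cvtColor(im,cv2.COLOR_RGB2GRAY);x0,y0=(w-40).astype(int);c=g[y0:y0+80,x0:x0+80]
R=np.linalg.norm(proj(cal,[.606,.0445,.16])-w);print("R",R)
for q in cv2.HoughCircles(cv2.resize(c,None,fx=4,fy=4,interpolation=cv2.INTER_CUBIC),cv2.HOUGH_GRADIENT,1,40,param1=120,param2=15,minRadius=int(4*R*.85),maxRadius=int(4*R*1.15))[0][:3]:
    px=(q[0]/4+x0-.4,q[1]/4+y0-.4);print(q,px,onz(cal,px,.16))
print("tab",[(r["xy"],r["p"]) for r in finder.tip_of("keeper_tab","wrist")[:1]],proj(cal,[.4845,.0163,.1985]))
o=np.zeros((480,800,3),np.uint8);o[:, :640]=im;cv2.imwrite("pics/i.png",cv2.cvtColor(cv2.resize(im[100:400,180:480],(600,600)),cv2.COLOR_RGB2BGR))
E
```

```text
time_s: 25.68
tool_pos: [0.4462, -0.0299, 0.4232]
tool_rot: [-180.0, -0.2, 178.7]
force: [-0.3, 0.8, 0.4]
grip_width: 0.0731
grasp_force: 0.0
[ 0.4462 -0.0298  0.4229]
trivet w px [176 221] ellipse c [ 0.5035 -0.2966] d (0.12293026596307755, 0.12538132071495056) minrect ((0.5038796067237854, -0.2967337667942047), (0.12376436591148376, 0.12594376504421234), 19.396976470947266)
trivet t px [415 247] ellipse c [ 0.5052 -0.2976] d (0.12284359335899353, 0.12538322806358337) minrect ((0.505303144454956, -0.29840949177742004), (0.12162645906209946, 0.12442512810230255), 1.1398241519927979)
lid expected [358.7455 312.8205]
R 21.972747230648483
[165.5 155.5  88.2] (np.float64(358.975), np.float64(310.475)) [0.6023 0.0138 0.16  ]
tab [([363.1, 236.4], 0.88)] [364.6708 238.8645]
```

View pics/i.png

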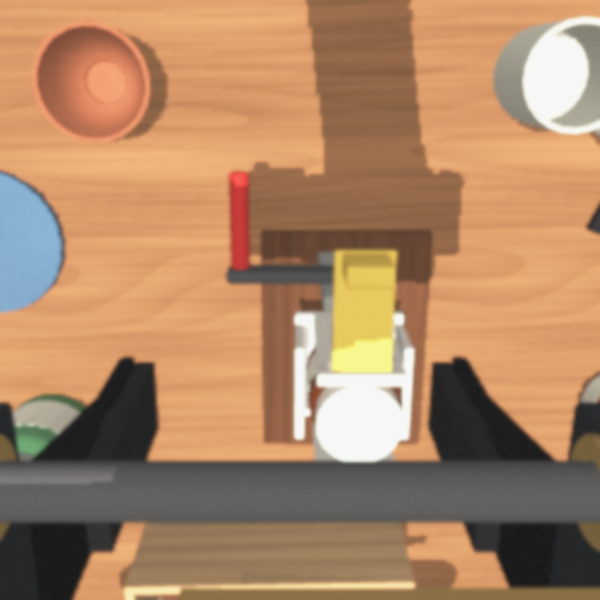

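The keeper is fully back and the lid is clear (crop 358,425), with the lid centre at about (0.604, 0.014). The trivet centre is at (0.5045, −0.297). Next I grip the lid with the TCP just above the shoulder (z≈0.141).

```bash
python3 -m creep '0.05 0.0145 -0.03 0 0.087;0.055 0.0145 -0.04 0 0.087;0.053 0.0146 -0.04 0 0.087;0 0 -0.05 0 0.087;0 0 0 0 0.087;0 0 0 0 0.087'; python3 -m creep '0 0 -0.03 0 0.087;0 0 -0.03 0 0.087;0 0 -0.03 0 0.087;0 0 -0.015 0 0.087;0 0 -0.015 0 0.087;0 0 0 0 0.087'
```

```text
time_s: 26.58
tool_pos: [0.5953, 0.0105, 0.2736]
tool_rot: [180.0, 0.1, 178.7]
force: [-0.4, 0.4, 1.4]
grip_width: 0.0876
grasp_force: 0.0
time_s: 27.32
tool_pos: [0.5949, 0.011, 0.1518]
tool_rot: [180.0, -0.0, 178.7]
force: [0.0, 0.0, -0.1]
grip_width: 0.0872
grasp_force: 0.0
```

```bash
python3 -m creep '0.0095 0.003 -0.005 0 0.087;0 0 -0.0055 0 0.087;0 0 0 0 0.075;0 0 0 0 0.07;0 0 0 0 0.055;0 0 0 0 0.055;0 0 0 0 0.055;0 0 0 0 0.055' 25
```

```text
time_s: 28.32
tool_pos: [0.6045, 0.0136, 0.1414]
tool_rot: [-180.0, 0.0, 178.7]
force: [0.3, -1.3, 0.9]
grip_width: 0.0613
grasp_force: 25.0
```

Opening is 61 mm at 25 N, so the lid is held. Next I lift.

```bash
python3 -m creep '0 0 0.01 0 0.05;0 0 0.015 0 0.05;0 0 0.02 0 0.05;0 0 0.025 0 0.05;0 0 0.025 0 0.05;0 0 0.025 0 0.05;0 0 0.02 0 0.05;0 0 0 0 0.05'
```

```text
time_s: 29.32
tool_pos: [0.6056, 0.0136, 0.2841]
tool_rot: [179.9, 0.3, 178.7]
force: [-0.2, -0.4, -4.5]
grip_width: 0.0618
grasp_force: 25.0
```

```bash
python3 -m creep '-0.005 -0.015 0 0 0.05;-0.01 -0.03 0 0 0.05;-0.01 -0.03 0 0 0.05;-0.01 -0.03 0 0 0.05;-0.01 -0.03 0 0 0.05;-0.01 -0.03 0 0 0.05;-0.01 -0.03 0 0 0.05;-0.01 -0.03 0 0 0.05'; python3 -m creep '-0.01 -0.03 0 0 0.05;-0.01 -0.03 0 0 0.05;-0.005 -0.016 0 0 0.05;0 0 -0.03 0 0.05;0 0 0 0 0.05;0 0 0 0 0.05'
python3 - <<'E'
from h import *
s=snap("scene");t=snap("top")
c=proj(cams.calibration("scene"),[.505,-.293,.1]).astype(int);d=proj(cams.calibration("top"),[.505,-.293,.1]).astype(int)
f=lambda i,c:cv2.resize(i[c[1]-70:c[1]+70,c[0]-70:c[0]+70],(400,400))
cv2.imwrite("pics/j.png",cv2.cvtColor(np.hstack([f(s,c),f(t,d)]),cv2.COLOR_RGB2BGR))
E
```

```text
time_s: 30.32
tool_pos: [0.5274, -0.2131, 0.2801]
tool_rot: [180.0, -0.1, 178.6]
force: [0.4, -0.1, -4.6]
grip_width: 0.0616
grasp_force: 25.0
time_s: 31.08
tool_pos: [0.5048, -0.2867, 0.2517]
tool_rot: [180.0, 0.0, 178.7]
force: [0.4, 0.4, -4.3]
grip_width: 0.0613
grasp_force: 25.0
```

View pics/j.png

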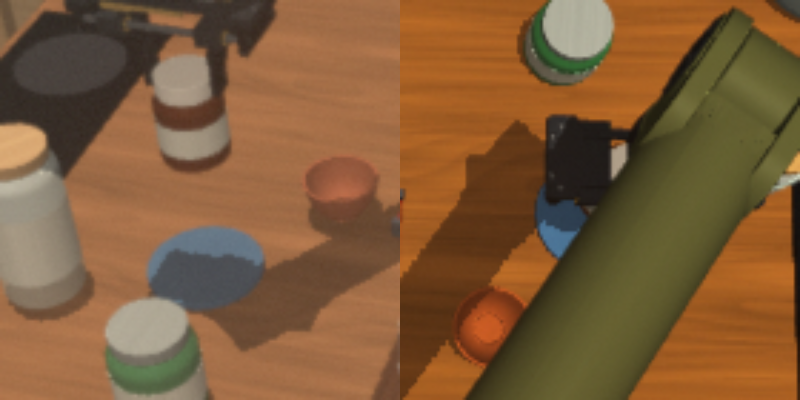

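The jar hangs upright above the trivet (left crop: jar 190,110; trivet 207,265), with the pasta jar and bean jar clear of it. I lower it slowly.

```bash
python3 -m creep '0 0 -0.03 0 0.05;0 0 -0.035 0 0.05;0 0 -0.035 0 0.05;0 0 -0.025 0 0.05;0 0 -0.015 0 0.05;0 0 -0.008 0 0.05;0 0 0 0 0.05;0 0 0 0 0.05'
```

```text
time_s: 32.17
tool_pos: [0.5051, -0.2875, 0.1043]
tool_rot: [-180.0, 0.1, 178.7]
force: [-0.7, -0.5, -4.5]
grip_width: 0.0615
grasp_force: 25.0
```

```bash
python3 -m creep '0 0 -0.003 0 0.05;0 0 -0.003 0 0.05;0 0 -0.002 0 0.05;0 0 0 0 0.05;0 0 0 0 0.05'
```

```text
time_s: 32.8
tool_pos: [0.5044, -0.2872, 0.0952]
tool_rot: [180.0, 0.0, 178.7]
force: [-0.1, 0.6, -4.6]
grip_width: 0.0615
grasp_force: 25.0
```

```bash
python3 -m creep '0 0 -0.002 0 0.05;0 0 -0.001 0 0.05;0 0 0 0 0.05;0 0 0 0 0.05'; python3 -m creep '0 0 -0.001 0 0.05;0 0 -0.001 0 0.05;0 0 0 0 0.05'
```

```text
time_s: 33.3
tool_pos: [0.5044, -0.2871, 0.0922]
tool_rot: [180.0, 0.0, 178.7]
force: [0.5, 0.1, -5.0]
grip_width: 0.0615
grasp_force: 25.0
time_s: 33.67
tool_pos: [0.5047, -0.2873, 0.0914]
tool_rot: [180.0, 0.0, 178.7]
force: [-2.9, 2.2, 5.1]
grip_width: 0.0614
grasp_force: 25.0
```

Contact at z = 0.0914, as predicted. I release slowly, back off and check.

```bash
python3 -m creep '0 0 0.0005 0 0.064;0 0 0 0 0.07;0 0 0 0 0.08;0 0 0 0 0.087;0 0 0 0 0.087;0 0 0 0 0.087' 5; python3 -m creep '0 0 0.02 0 0.087;0 0 0.04 0 0.087;0 0 0.05 0 0.087;0 0 0.05 0 0.087;-0.02 0.03 0.04 0 0.087;-0.02 0.05 0.02 0 0.087;-0.01 0.05 0 0 0.087;0 0 0 0 0.087'
python3 - <<'E'
from h import *
s=snap("scene");w=snap("wrist")
c=proj(cams.calibration("scene"),[.505,-.293,.05]).astype(int)
cv2.imwrite("pics/k.png",cv2.cvtColor(np.hstack([cv2.resize(s[c[1]-70:c[1]+70,c[0]-70:c[0]+70],(400,400)),cv2.resize(w,(400,400))]),cv2.COLOR_RGB2BGR))
E
```

```text
time_s: 34.42
tool_pos: [0.5044, -0.2871, 0.0907]
tool_rot: [180.0, 0.0, 178.7]
force: [-0.9, 0.7, -0.9]
grip_width: 0.0865
grasp_force: 0.0
time_s: 35.42
tool_pos: [0.4546, -0.1533, 0.3124]
tool_rot: [179.8, 0.2, 179.1]
force: [0.5, -0.7, 0.0]
grip_width: 0.0871
grasp_force: 0.0
```

View pics/k.png

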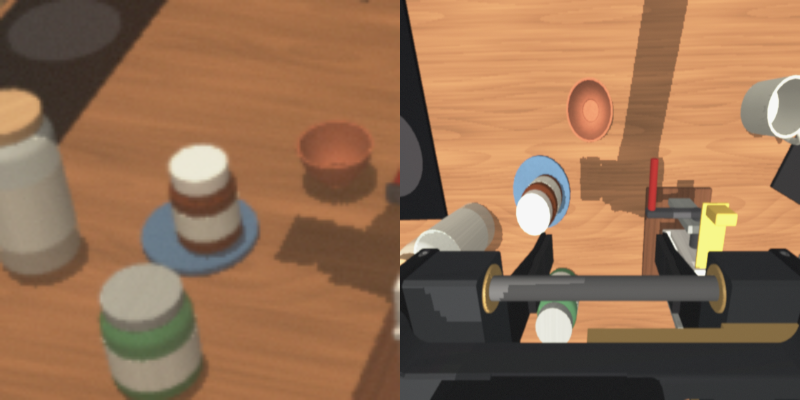

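The jar stands upright and wholly on the trivet (left crop 205,240), the other things are undisturbed and the gripper is clear.

```bash
python3 -c "
from cell import ticket
print(ticket.sign_off())"
```

```text
the job is handed in; nothing more can be done
None
```

The job is handed in at about 35 s: the jar was turned over for about 3 s behind the keeper, turned back, and set upright and wholly on the blue trivet, with the keeper fully back and the other things in view where they were.

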